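# Load a wooden box hollow side up and its cap hollow side down in their nests

### The arm

A 6-joint arm with a two-finger parallel gripper is mounted at the origin on the work surface. World frame = base frame: x ahead of the robot, y to its left, z up, the work surface at z = 0. Lengths are in mm, angles in rad, forces in N, time in s.
With the tool pointing down it reaches from about 300 to 775 mm from the base axis. Payload 14.6 kg.
Tool frame: the origin (TCP) lies midway between the tips of the shut fingers; the grasp point (between the pads) lies 19 mm behind it (grip_depth is the distance from the TCP to the grasp point, in mm); z points along the fingers, y is the direction in which the jaws open and shut (so a half turn about z gives the same grasp; the last joint's range is limited). The gripper opens to 94 mm and grips with 3 to 60 N. Pads are 16 mm wide; open, the fingers measure 119 mm over their backs; the gripper's body (75 mm by 177 mm) begins 78 mm behind the grasp point.
Start: joints at [-0.067, 0.3, 1.521, -0, 1.321, -0.067], TCP at [549.99, -0.002, 205.446] pointing down, gripper open.
Joint ranges: [-3.03, 3.03], [-0.79, 2.21], [0.23, 2.52], [-1.04, 4.18], [0, 3.07], [-2.55, 2.55]. Speed limits (rad/s): [2.22, 2.22, 2.57, 3.14, 3.14, 3.14].

### API

Orientations are given as [roll, pitch, yaw] about the fixed x, y, z axes, in that order (R = Rz(yaw) Ry(pitch) Rx(roll)).
In Python, from cell import read_state, camera, camera_info, sign_off, grip_depth gives the robot as it stands.
- The arm moves only by the tool drive_tool, never from a script. Its argument "motion" is one flat list of numbers, 4 for each row, row after row: the shift along the tool's x, y, z in mm, then the turn about the tool's z in rad. A call has 1 to 8 rows; each row shifts and turns the pose as measured when the row begins, along the tool's axes as they then stand; what a row does not reach is not made up. A row lasts 1/12 s, in which the tool goes at most 41.7 mm and 7.16 degrees, less where a joint would pass 70% of its speed; a pose out of reach is approached as far as the arm can. A call is refused whole if a number of a shift passes 41.7 or a number of a turn 0.125, either way. A call with a gripper value outside its range is refused whole. "jaw" is the closure, from 0 (fully open) to 1 (shut), set as the call begins (left out, the last holds). The fingers move at their own pace and stop on an object; "grip_force" is the grip in N (left out, the last holds). Time passes only in rows, so rows that do not move let the fingers close. It gives the time, the measured TCP pose, the force and the opening at its end, in the units of the state.
- read_state(): the state, without advancing time (a new reading comes with each control period).
- camera(name): name is "scene" or "side" or "wrist"; returns the picture (480x640x3 uint8, red, green, blue); there is no depth.
- camera_info(name): a dict with "fovy" (degrees; the focal length in pixels is half the picture's height over the tangent of half this angle, whatever the lens; pixels are square), "cx", "cy" (the principal point, pixels), "k1" (the pictures are not rectified: a ray, as slopes to the right and down, at radius r is drawn at 1 + k1 r^2 times it, then the intrinsics apply), "camera_from_world" (4x4, takes a point from world to camera coordinates). Camera axes: x right, y up, looking along -z (the intrinsics and any distortion apply to the point x, -y, -z); pixel columns grow to the right and rows downward; lengths in mm; the calibration is good to about 2 mm. A picture is of the moment at which its call begins: read the wrist's pose just before it. camera_info takes no time and is no camera call; for the wrist camera it gives the pose at the moment of the call.
- sign_off(): hands the job in, once; it reports no verdict.
The state is a dict: "clock": time; "joints": joint angles; "qd": joint speeds; "effort": joint torques, N m; "eef_pos": TCP position; "eef_rot": TCP orientation; "wrist_force": force on the tool from outside, world axes, zero at the start; "moment": the same for the moment, N m; "finger_gap": finger opening in mm.
Only numpy, scipy, OpenCV 4.12 (cv2) and the standard library are available. Lean on these libraries where they do the work, as an engineer would, in place of code of your own. Each camera call takes 0.05 s, during which the arm holds its last target. There are 200 camera calls.

### The job

Load the two brown wooden shells standing on the bench into their aluminium nests: the longer box lies in the longer nest with its hollow side up, ready to be packed, and the shorter cap lies in the shorter nest with its hollow side down, so that its top can be waxed. Each must sit flat and fully home in its pocket; set them down rather than dropping them, and leave the glassware and the other things on the bench standing where they are.

Things in the scene. Friction and masses are not known exactly. Their poses are not given: they have to be found in the camera images.
- box: Brown wooden box, the longer of the two shells: open rectangular shell 80 mm long, 56 wide, 48 deep; one big face open (hollow), the opposite one closed; walls 6 mm, closed face 8 mm thick. Starts standing on one end on the table. Origin at the centre of its outer block; z along its length (up at the start), y along its width, +x out of the hollow side. About 0.09 to 0.18 kg.
- cap: Brown wooden cap, the shorter of the two shells: open rectangular shell 64 mm long, 52 wide, 44 deep; one big face open (hollow), the opposite one closed; walls 7 mm, closed face 10 mm thick. Starts standing on one end on the table. Origin at the centre of its outer block; z along its length (up at the start), y along its width, +x out of the hollow side. About 0.09 to 0.18 kg.
- long_nest: Aluminium nest for the box, the longer one, outside 109 x 85 mm. Origin: centre of its underside on the table; x along the pocket, z up. Fixed. Pocket 85 x 61 mm, floor 12 mm above the table, square-edged walls 12 mm thick up to 22 mm (pocket 10 mm deep). Each long wall has a 48 mm finger cut-out at its middle, down to the floor. The part may go in either end first.
- short_nest: Aluminium nest for the cap, the shorter one, outside 93 x 81 mm. Origin: centre of its underside on the table; x along the pocket, z up. Fixed. Pocket 69 x 57 mm, floor 12 mm above the table, square-edged walls 12 mm thick up to 22 mm (pocket 10 mm deep). Each long wall has a 48 mm finger cut-out at its middle, down to the floor. The part may go in either end first.
- dropper_bottle: Bystander: amber glass dropper bottle, 40 mm diameter, 95 mm tall. Origin at the centre of its underside, z up.
- flask: Bystander: conical glass flask, 66 mm diameter at the foot, 92 mm tall, narrow neck. Origin at the centre of its underside, z up.
- sample_bottle_a: Bystander: small amber bottle, 32 mm diameter, 52 mm tall. Origin at the centre of its underside, z up.
- sample_bottle_b: Bystander: another small amber bottle, 32 mm diameter, 52 mm tall. Origin at the centre of its underside, z up.
- beaker: Bystander: empty glass beaker, 72 mm diameter, 85 mm tall. Origin at the centre of its underside, z up.
- mortar: Bystander: white ceramic mortar bowl, 90 mm diameter, 55 mm tall. Origin at the centre of its underside, z up.
- dish: Bystander: shallow glass dish, 84 mm diameter, 14 mm tall. Origin at the centre of its underside, z up. Behind it, 0.76 m or more ahead of the robot, fixed equipment up to 170 mm tall lines the table's far edge; more stands at the sides, 0.5 m or more left and right, up to 170 mm tall.
- wood_blank: Bystander: solid offcut of the same brown wood, 60 x 36 x 20 mm, lying flat; not part of the job. Origin at the centre of its underside, z up.
Things that resemble listed ones, but are neither listed nor needed, are in the scene too. Leave any blue look-alike of the cap alone. Leave any purple look-alike of the short_nest alone.

How it is judged (in metres and radians):
At the end, for the whole second after the job is handed in: The box lies in the long nest hollow side up and the cap in the short nest hollow side down: each level within 0.08 rad, centred within 6 mm, lengthwise along its pocket, resting on the pocket's floor within 2.5 mm, at rest and released. Every bystander stands upright within 30 mm of where it began (angle between box's own x axis and vertical below 0.08 rad and horizontal distance between box and long_nest below 0.006 m and z of box in the frame of long_nest between 0.0335 and 0.0385 m and angle between the z axis of box and the x axis of long_nest, either way round below 0.12 rad and linear speed of each of box, cap below 0.02 m/s and contact force between the fingers and box below 0.1 N and angle between cap's own x axis and vertical above 3.06 rad and horizontal distance between cap and short_nest below 0.006 m and z of cap in the frame of short_nest between 0.0315 and 0.0365 m and angle between the z axis of cap and the x axis of short_nest, either way round below 0.12 rad and contact force between the fingers and cap below 0.1 N and distance of each of dropper_bottle, flask, sample_bottle_a, sample_bottle_b, beaker, mortar, dish, wood_blank from where it was at the start of the episode below 0.03 m and angle between each of dropper_bottle, flask, sample_bottle_a, sample_bottle_b, beaker, mortar, dish, wood_blank's own z axis and vertical below 0.15 rad); the robot touches nothing.
It fails at once if the box is dropped: it falls freely, out of the fingers, at more than 0.6 m/s (a fall of about 2 cm) (contact force between the fingers and box below 0.05 N and linear speed of box above 0.6 m/s).
It fails at once if the cap is dropped: it falls freely, out of the fingers, at more than 0.6 m/s (a fall of about 2 cm) (contact force between the fingers and cap below 0.05 N and linear speed of cap above 0.6 m/s).
It fails at once if a bystander is knocked over or moved more than 30 mm (not (distance of dropper_bottle from where it was at the start of the episode below 0.03 m) or not (angle between dropper_bottle's own z axis and vertical below 0.15 rad) or not (distance of flask from where it was at the start of the episode below 0.03 m) or not (angle between flask's own z axis and vertical below 0.15 rad) or not (distance of sample_bottle_a from where it was at the start of the episode below 0.03 m) or not (angle between sample_bottle_a's own z axis and vertical below 0.15 rad) or not (distance of sample_bottle_b from where it was at the start of the episode below 0.03 m) or not (angle between sample_bottle_b's own z axis and vertical below 0.15 rad) or not (distance of beaker from where it was at the start of the episode below 0.03 m) or not (angle between beaker's own z axis and vertical below 0.15 rad) or not (distance of mortar from where it was at the start of the episode below 0.03 m) or not (angle between mortar's own z axis and vertical below 0.15 rad) or not (distance of dish from where it was at the start of the episode below 0.03 m) or not (angle between dish's own z axis and vertical below 0.15 rad) or not (distance of wood_blank from where it was at the start of the episode below 0.03 m) or not (angle between wood_blank's own z axis and vertical below 0.15 rad)).
It also fails if it takes over 64 s, if anything falls off the work surface, if the arm or the gripper's body presses on something with over 40 N, if the wrist force passes 120 N, or if a joint passes its speed limit or range.

## Working session

There is one attempt and no reset: what is moved stays moved. The work goes in short steps, Python scripts to look and compute and a tool call to move; the robot and the scene stay as the last step left them, time stands still between calls to the robot, and variables do not carry over. Pictures are saved under pics/ and viewed, on a budget of 10 in all, crops included, one or two more only if the job needs it, and the job is handed in when it is done.

Besides the shell and the picture viewer there is one more tool, called after "Emit:" by a JSON object that holds its "name" and its "arguments". drive_tool: Moves the arm, as the interface text tells. Its arguments: {"type":"object","properties":{"motion":{"type":"array","items":{"type":"number"}},"jaw":{"type":"number"},"grip_force":{"type":"number"}},"required":["motion"]}

```bash
ls; mkdir -p pics
cat > h.py <<'E'
import numpy as np, cv2
from cell import *
def save(cam,name):
    im=camera(cam); cv2.imwrite('pics/'+name+'.png',im[:,:,::-1]); return im
def ray(ci,u,v):
    f=240/np.tan(np.radians(ci['fovy'])/2)
    d=np.array([(u-ci['cx'])/f,(v-ci['cy'])/f]); p=d.copy()
    for _ in range(30): p=d/(1+ci['k1']*(p@p))
    T=np.array(ci['camera_from_world']); R=T[:3,:3]; o=-R.T@T[:3,3]
    return o,R.T@np.array([p[0],-p[1],-1.])
def atz(ci,u,v,z):
    o,d=ray(ci,u,v); return o+d*(z-o[2])/d[2]
def proj(ci,P):
    f=240/np.tan(np.radians(ci['fovy'])/2)
    T=np.array(ci['camera_from_world']); c=T[:3,:3]@np.array(P,float)+T[:3,3]
    p=np.array([c[0],-c[1]])/-c[2]; p=p*(1+ci['k1']*(p@p)); return p*f+[ci['cx'],ci['cy']]
E
python3 - <<'E'
from h import *
for c in ['scene','side','wrist']:
    save(c,c+'0'); ci=camera_info(c); T=np.array(ci['camera_from_world']); print(c,ci['fovy'],ci['cx'],ci['cy'],ci['k1'],-T[:3,:3].T@T[:3,3]); print(T.round(3))
print(read_state(), grip_depth)
E
```

```text
pics
scene 45.41437588939758 327.71842934049255 232.10577260196442 0.05238041813549283 [1381.32628583  760.12588246  900.40926304]
[[-6.240000e-01  7.810000e-01 -1.700000e-02  2.829380e+02]
 [-4.560000e-01 -3.460000e-01  8.200000e-01  1.541240e+02]
 [ 6.350000e-01  5.190000e-01  5.720000e-01 -1.786836e+03]
 [ 0.000000e+00  0.000000e+00  0.000000e+00  1.000000e+00]]
side 57.51336796743197 324.5852036891939 238.39697921110624 -0.10006665722885077 [315.65389219 713.83123058 701.70957134]
[[-9.80000e-01 -1.99000e-01 -8.00000e-03  4.57145e+02]
 [ 1.24000e-01 -6.40000e-01  7.58000e-01 -1.14015e+02]
 [-1.56000e-01  7.42000e-01  6.52000e-01 -9.37874e+02]
 [ 0.00000e+00  0.00000e+00  0.00000e+00  1.00000e+00]]
wrist 62.02314257320698 316.367269086573 236.1676096126727 -0.02763593807207866 [549.77853368  64.51416312 384.12057716]
[[ 1.00000e+00  1.00000e-03 -2.00000e-03 -5.49192e+02]
 [-1.00000e-03  9.74000e-01 -2.27000e-01  2.48390e+01]
 [ 1.00000e-03  2.27000e-01  9.74000e-01 -3.89536e+02]
 [ 0.00000e+00  0.00000e+00  0.00000e+00  1.00000e+00]]
{'clock': 0.15, 'joints': array([-6.66095559e-02,  3.00346438e-01,  1.52140240e+00, -3.27904821e-05,
        1.32070920e+00, -6.65800065e-02]), 'qd': array([-0.00100343, -0.00322105, -0.0020588 ,  0.00018438, -0.00150851,
        0.00254634]), 'effort': array([-2.50185103e-04, -5.31960297e+01, -3.52822959e+01,  7.07691838e-02,
        2.35654798e-02, -3.66386917e-05]), 'eef_pos': array([ 5.49810929e+02, -4.19384354e-03,  2.05030306e+02]), 'eef_rot': array([-3.14072708e+00, -2.58816301e-05,  1.57077490e+00]), 'wrist_force': array([-0.8223291 , -0.16385003, -0.58209472]), 'moment': array([ 0.03570455, -0.02902884, -0.04523262]), 'finger_gap': 93.93809462651967} 18.8
```

View pictures.

View pics/scene0.png

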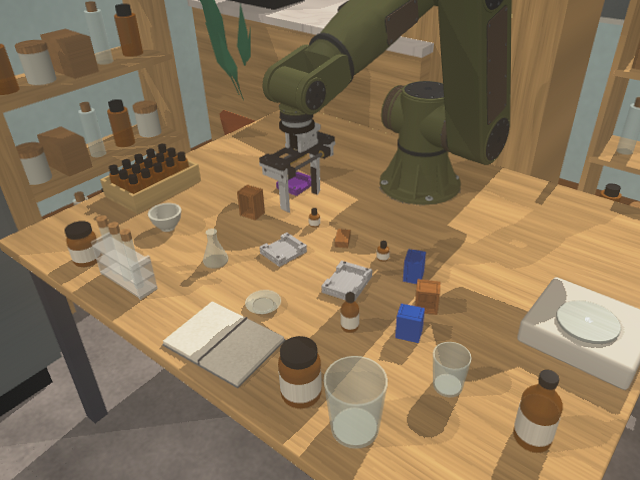

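View pics/side0.png

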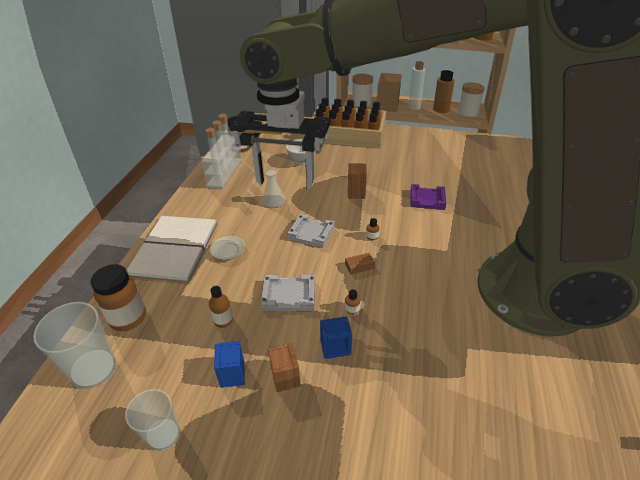

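View pics/wrist0.png

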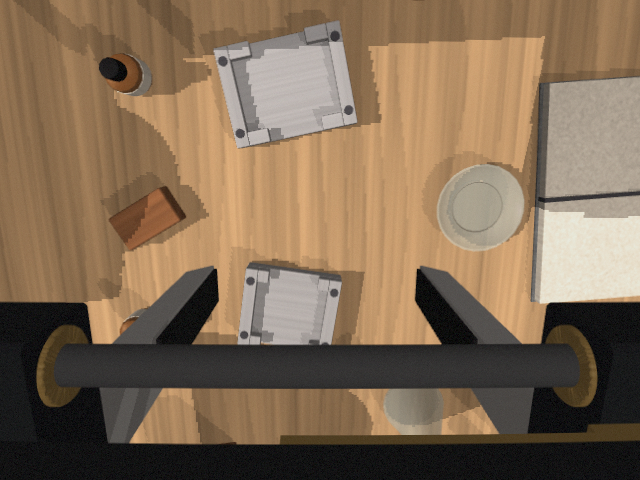

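Scene and side show two brown shells: A at scene (250,202) / side (357,181), beyond the nests, and B at scene (428,296) / side (284,366), between two blue caps. The nests are at side (311,231) and (289,293). The wrist view shows both nests, around (287,85) and (290,305). The wood blank is at wrist (147,218). Next I enlarge both shells.

Run:
```python
import cv2,numpy as np
s=cv2.imread('pics/scene0.png');d=cv2.imread('pics/side0.png')
c=lambda im,x,y:cv2.resize(im[y:y+50,x:x+66],(396,300),interpolation=cv2.INTER_CUBIC)
c2=lambda im,x,y:cv2.resize(im[y:y+60,x:x+80],(396,300),interpolation=cv2.INTER_CUBIC)
cv2.imwrite('pics/cr1.png',np.vstack([np.hstack([c(s,218,178),c(s,395,272)]),np.hstack([c(d,325,156),c2(d,245,335)])]))
```

```text
(no output)
```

View pics/cr1.png

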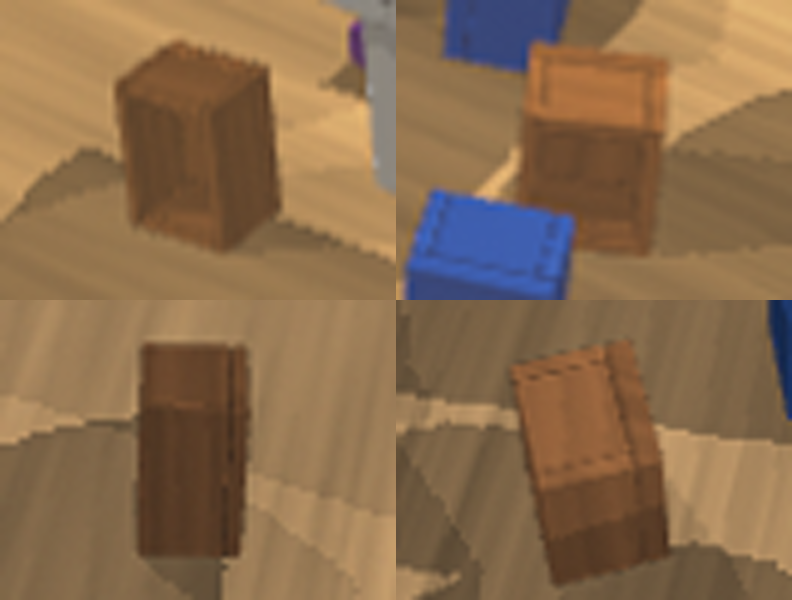

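Run:
```python
from h import *
P={'A':([(237.5,192.2),(248,185),(262.7,189.2),(253.3,196.3)],[(348.3,163.2),(366.3,163.5),(365.8,174),(348.3,173.2)]),
'B':([(417.3,279.5),(440.3,282),(439.3,293.7),(416.5,292)],[(268.6,348.4),(292.3,343.4),(298.3,367.4),(275.1,372.6)])}
for k in P:
  for cam,pts in zip(['scene','side'],P[k]):
    ci=camera_info(cam)
    for z in (64,80):
      Q=np.array([atz(ci,u,v,z) for u,v in pts])[:,:2]
      print(k,cam,z,Q.round(0).tolist(),'c',Q.mean(0).round(1),np.linalg.norm(np.diff(Q,axis=0),axis=1).round(0))
T=lambda cam,z,*p:print(cam,[atz(camera_info(cam),u,v,z)[:2].round(0).tolist() for u,v in p])
T('wrist',22,(287,85),(290,305)); 
T('side',50,(335,338),(230,364)) # blue caps
T('side',20,(289,293),(311,231))
T('side',0,(352,312),(373,239),(221,325),(273,205),(360,270),(228,258),(298,160),(158,445))
```

```text
A scene 64 [[453.0, -327.0], [406.0, -332.0], [398.0, -282.0], [442.0, -276.0]] c [ 424.6 -304.2] [47. 51. 45.]
A scene 80 [[471.0, -306.0], [425.0, -311.0], [416.0, -262.0], [460.0, -256.0]] c [ 442.9 -283.9] [46. 50. 44.]
A side 64 [[467.0, -341.0], [418.0, -349.0], [412.0, -294.0], [459.0, -289.0]] c [ 439.1 -318.5] [50. 55. 47.]
A side 80 [[464.0, -315.0], [415.0, -322.0], [410.0, -269.0], [456.0, -264.0]] c [ 436.  -292.6] [49. 54. 46.]
B scene 64 [[477.0, 280.0], [453.0, 325.0], [489.0, 343.0], [515.0, 301.0]] c [483.4 312.2] [51. 41. 49.]
B scene 80 [[494.0, 289.0], [471.0, 333.0], [506.0, 351.0], [531.0, 310.0]] c [500.6 320.7] [50. 40. 48.]
B side 64 [[506.0, 295.0], [468.0, 277.0], [446.0, 322.0], [481.0, 339.0]] c [475.  308.2] [42. 50. 40.]
B side 80 [[501.0, 306.0], [464.0, 288.0], [442.0, 332.0], [477.0, 349.0]] c [471.  318.4] [41. 49. 39.]
wrist [[524.0, 113.0], [524.0, -89.0]]
side [[398.0, 240.0], [566.0, 331.0]]
side [[517.0, 124.0], [517.0, -82.0]]
side [[382.0, 133.0], [366.0, -105.0], [636.0, 218.0], [649.0, -194.0], [383.0, 8.0], [693.0, 28.0], [640.0, -437.0], [648.0, 475.0]]
```

Top-face sizes fit: A is the box (top z 80, about (440,-288), hollow toward +x, yaw about 0.15). B is the cap (about (479,310), hollow at yaw about 0.5). The tool can only stay vertical, so I'll tip each part about a bottom edge while gripping it by its side faces. I go to the box first.

Emit:
{"name": "drive_tool", "arguments": {"motion": [-36,-21,0,0,-36,-21,0,0,-36,-21,0,0,-36,-21,0,0,-36,-21,0,0,-36,-21,0,0,-36,-21,0,0,-36,-21,0,0]}}

```text
clock: 0.82
eef_pos: [381.1, -285.8, 203.1]
eef_rot: [-3.138, -0.002, 1.582]
wrist_force: [1.8, -0.4, -0.0]
finger_gap: 94.3
```

Emit:
{"name": "drive_tool", "arguments": {"motion": [0,0,0,0.12,0,0,0,0.12,0,0,0,0.12,0,0,0,0.12,0,0,0,0.12,0,0,0,0.12,0,0,0,0.12,0,0,0,0.12]}}

```text
clock: 1.48
eef_pos: [374.8, -293.1, 201.6]
eef_rot: [-3.136, 0.003, 0.59]
wrist_force: [0.3, 0.6, -0.0]
finger_gap: 94.2
```

Emit:
{"name": "drive_tool", "arguments": {"motion": [0,0,0,0.12,0,0,0,0.12,0,0,0,0.12,0,0,0,0.1,0,0,0,0]}}

```text
clock: 1.9
eef_pos: [374.3, -292.8, 200.7]
eef_rot: [-3.137, 0.007, 0.103]
wrist_force: [-0.3, 0.6, -0.9]
finger_gap: 93.8
```

Run:
```python
from h import *
s=read_state();print(s['clock'],s['eef_pos'].round(1),s['eef_rot'].round(3),s['joints'].round(2))
save('wrist','w1');ci=camera_info('wrist')
np.save('w1.npy',ci)
print(proj(ci,[440,-288,80]),proj(ci,[440,-288,0]))
print([atz(camera_info('side'),u,v,20)[:2].round(0) for u,v in [(411,188),(444,186),(410,207),(447,207)]])
```

```text
1.9 [ 374.3 -292.8  200.7] [-3.137  0.007  0.103] [-0.74  0.14  1.73 -0.    1.28  0.73]
[319.45262959 140.69137113] [319.25219642 140.53743768]
[array([ 287., -317.]), array([ 196., -345.]), array([ 285., -227.]), array([ 189., -246.])]
```

View pics/w1.png

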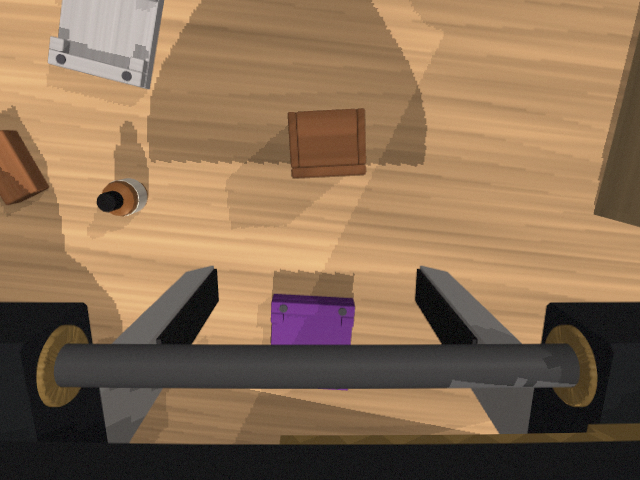

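Wrist view 1: box top corners are at (290,113), (365,109), (366,174) and (293,178). The purple nest's near edge is at about row 297.

Run:
```python
from h import *
ci=np.load('w1.npy',allow_pickle=True).item()
Q=np.array([atz(ci,*p,80)[:2] for p in [(290,113),(365,109),(366,174),(293,178)]])
print(Q.round(1),Q.mean(0),[np.linalg.norm(Q[i]-Q[i-1]).round(1) for i in range(4)])
e=(Q[0]-Q[1])+(Q[3]-Q[2]);print('yaw',np.arctan2(-e[0],e[1]), )
e=(Q[0]-Q[3])+(Q[1]-Q[2]);print(np.arctan2(e[1],e[0]))
print([atz(ci,*p,22)[:2].round(0) for p in [(272,297),(354,297)]], [atz(ci,*p,22)[:2].round(0) for p in[(160,0),(150,87),(50,62)]], atz(ci,595,214,170), atz(ci,125,195,50))
```

```text
[[ 457.  -264.8]
 [ 465.7 -318. ]
 [ 419.8 -325.1]
 [ 410.9 -271.4]] [ 438.35227299 -294.82233615] [np.float64(46.6), np.float64(54.0), np.float64(46.4), np.float64(54.4)]
yaw 0.16305934716254666
0.1479583768271162
[array([ 290., -259.]), array([ 299., -337.])] [array([ 538., -146.]), array([ 469., -139.]), array([481., -53.])] [ 418.89009299 -439.24545237  170.        ] [ 378.69679538 -131.46716702   50.        ]
```

Emit:
{"name": "drive_tool", "arguments": {"motion": [0,0,0,-0.052,28,6,0,0,28,6,0,0,0,0,35,0,0,0,35,0,0,0,35,0,0,0,25,0,0,0,0,0]}}

```text
clock: 2.62
eef_pos: [434.4, -295.5, 67.0]
eef_rot: [-3.14, 0.003, 0.199]
wrist_force: [0.3, 0.4, -0.5]
finger_gap: 94.2
```

Emit:
{"name": "drive_tool", "arguments": {"motion": [0,0,0,0.042,-4,0,10,0,0,0,9,0,0,0,0,0]}}

```text
clock: 2.95
eef_pos: [430.4, -296.5, 48.6]
eef_rot: [-3.141, 0.003, 0.168]
wrist_force: [-0.9, -0.1, -1.0]
finger_gap: 93.7
```

Emit:
{"name": "drive_tool", "arguments": {"motion": [0,0,0,0,0,0,0,0,0,0,0,0,0,0,0,0,0,0,0,0], "jaw": 1, "grip_force": 5}}

```text
clock: 3.37
eef_pos: [431.3, -297.5, 50.9]
eef_rot: [3.14, 0.001, 0.172]
wrist_force: [0.1, -0.6, -0.3]
finger_gap: 63.6
```

Emit:
{"name": "drive_tool", "arguments": {"motion": [0,0,0,0,0,0,2,0,0,0,0,0,0,0,0,0]}}

```text
clock: 3.7
eef_pos: [431.8, -297.5, 49.7]
eef_rot: [3.139, -0.001, 0.172]
wrist_force: [0.2, -0.1, -1.1]
finger_gap: 55.7
```

Emit:
{"name": "drive_tool", "arguments": {"motion": [-6,0,-0.2,0,-6,0,0,0,-6,0,0.5,0,-6,0,1,0,-6,0,1.5,0,-6,0,2,0]}}

```text
clock: 4.2
eef_pos: [394.3, -303.9, 46.2]
eef_rot: [3.139, -0.003, 0.172]
wrist_force: [0.7, 2.7, 3.7]
finger_gap: 55.7
```

Run:
```python
from h import *
s=read_state();print(s['clock'],s['eef_pos'].round(1),s['wrist_force'],s['moment'])
a=save('side','s2')[130:250,270:430];b=save('scene','c2')[140:260,200:360]
cv2.imwrite('pics/t2.png',cv2.resize(np.hstack([a,b]),(800,300),interpolation=cv2.INTER_CUBIC)[:,:,::-1])
```

```text
4.2 [ 394.3 -303.9   46.2] [0.68401286 2.67283237 3.74685638] [ 0.6740718   0.0504765  -0.03457535]
```

View pics/t2.png

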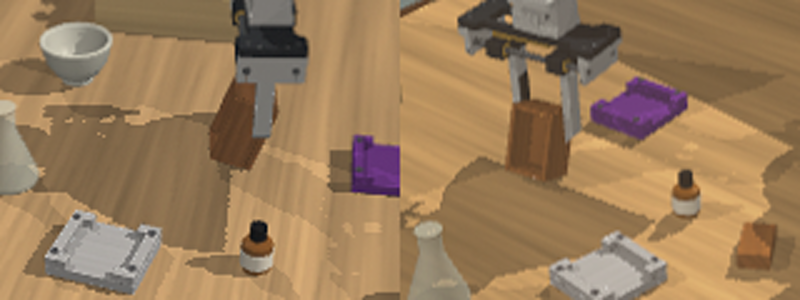

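Tilted about 30° with the edge sticking, top leaning to -x as wanted. Continuing the arc.

Emit:
{"name": "drive_tool", "arguments": {"motion": [-5,0,2.3,0,-5.5,0,2.6,0,-5.5,0,3,0,-5,0,3.5,0,-4.8,0,3.9,0,-4.4,0,4.3,0,-4,0,4.7,0,-3.6,0,5,0]}}

```text
clock: 4.97
eef_pos: [352.8, -311.3, 14.7]
eef_rot: [3.138, -0.003, 0.172]
wrist_force: [-1.1, 0.2, 3.5]
finger_gap: 56.0
```

Emit:
{"name": "drive_tool", "arguments": {"motion": [-3,0,5,0,-2.5,0,4,0,0,0,0,0]}}

```text
clock: 5.22
eef_pos: [345.6, -312.3, 3.3]
eef_rot: [3.139, -0.002, 0.171]
wrist_force: [-1.5, -0.1, 1.3]
finger_gap: 55.9
```

Emit:
{"name": "drive_tool", "arguments": {"motion": [0,0,-2,0,0,0,0,0,0,0,0,0,0,0,0,0,0,0,0,0,0,0,0,0], "jaw": 0.1}}

```text
clock: 5.72
eef_pos: [346.5, -312.5, 5.6]
eef_rot: [3.138, -0.002, 0.172]
wrist_force: [-0.2, -0.8, 0.3]
finger_gap: 84.5
```

Run:
```python
from h import *
s=read_state();print(s['clock'],s['eef_pos'].round(1),s['finger_gap'])
a=save('side','s3')[130:250,310:430];b=save('scene','c3')[130:250,220:340]
w=save('wrist','w3');np.save('w3.npy',camera_info('wrist'))
cv2.imwrite('pics/t3.png',np.hstack([np.vstack([cv2.resize(x,(240,240),interpolation=cv2.INTER_CUBIC) for x in(a,b)]),w[:480,40:600]])[:,:,::-1])
```

```text
5.7167 [ 346.5 -312.5    5.6] 84.46627127154048
```

View pics/t3.png

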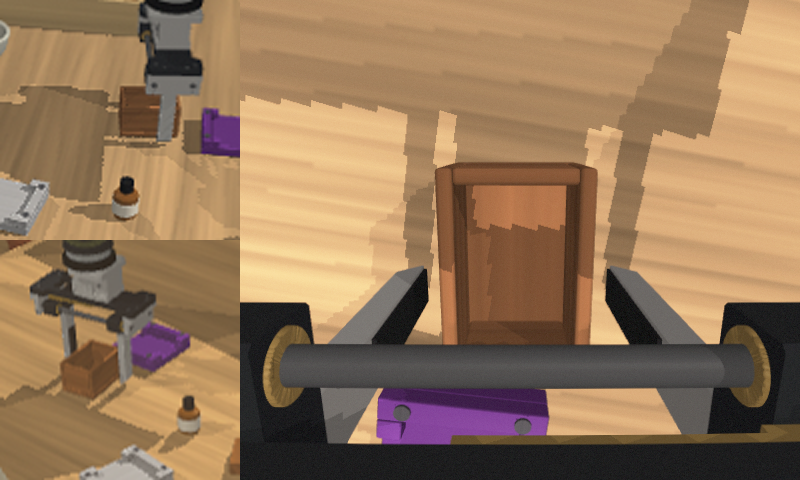

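Box lies hollow up. The far top edge corners are at wrist (236,165) and (396,167).

Run:
```python
from h import *
ci=np.load('w3.npy',allow_pickle=True).item()
Q=np.array([atz(ci,*p,48)[:2] for p in [(236,165),(396,167)]]);e=Q[0]-Q[1];print(Q,np.hypot(*e));y=np.arctan2(-e[0],e[1]);u=np.array([np.cos(y),np.sin(y)])
c=Q.mean(0)-40*u;d=c-[346.5,-312.5];t=.172
print(y,c,d@[np.cos(t),np.sin(t)],d@[np.sin(t),-np.cos(t)])
```

```text
[[ 398.71128723 -276.48939052]
 [ 407.31389879 -329.94869658]] 54.14704359550817
0.1595510755604937 [ 363.52064478 -309.57404355] 17.270282230989867 0.030355167281642306
```

Emit:
{"name": "drive_tool", "arguments": {"motion": [9,0,0,0.01,8,0,0,0,0,0,0,0]}}

```text
clock: 6.12
eef_pos: [363.8, -309.6, 5.6]
eef_rot: [3.139, -0.002, 0.161]
wrist_force: [0.0, 0.7, -0.1]
finger_gap: 84.7
```

Emit:
{"name": "drive_tool", "arguments": {"motion": [0,0,0,0,0,0,0,0,0,0,0,0,0,0,0,0,0,0,0,0,0,0,0,0,0,0,0,0], "jaw": 1, "grip_force": 20}}

```text
clock: 6.7
eef_pos: [363.1, -309.5, 5.4]
eef_rot: [3.139, -0.002, 0.162]
wrist_force: [0.2, -0.0, -0.4]
finger_gap: 56.0
```

Emit:
{"name": "drive_tool", "arguments": {"motion": [0,0,-15,0,0,0,-35,0,0,0,-35,0,0,0,-35,0,0,0,-35,0,0,0,-35,0]}}

```text
clock: 7.2
eef_pos: [359.1, -306.1, 195.4]
eef_rot: [-3.13, 0.008, 0.162]
wrist_force: [0.7, 0.2, -0.4]
finger_gap: 56.0
```

Emit:
{"name": "drive_tool", "arguments": {"motion": [13,-35,0,0,13,-35,0,0,13,-35,0,0,13,-35,0,0,13,-35,0,0,13,-35,0,0,13,-35,0,0,13,-35,0,0]}}

```text
clock: 7.87
eef_pos: [418.7, -8.5, 204.9]
eef_rot: [3.141, -0.002, 0.15]
wrist_force: [-0.1, -1.1, -1.6]
finger_gap: 56.1
```

Emit:
{"name": "drive_tool", "arguments": {"motion": [0,0,0,0,0,0,0,0]}}

```text
clock: 8.03
eef_pos: [418.9, -2.4, 204.9]
eef_rot: [-3.141, -0.003, 0.158]
wrist_force: [0.6, -0.7, -1.5]
finger_gap: 56.1
```

Run:
```python
from h import *
s=read_state();print(s['clock'],s['eef_pos'].round(1),s['eef_rot'].round(3),s['finger_gap'])
w=save('wrist','w4');np.save('w4.npy',camera_info('wrist'))
cv2.imwrite('pics/w4b.png',cv2.resize(w[:400],(800,500),interpolation=cv2.INTER_CUBIC)[:,:,::-1])
```

```text
8.0333 [418.9  -2.4 204.9] [-3.141e+00 -3.000e-03  1.580e-01] 56.11169995506734
```

View pics/w4b.png

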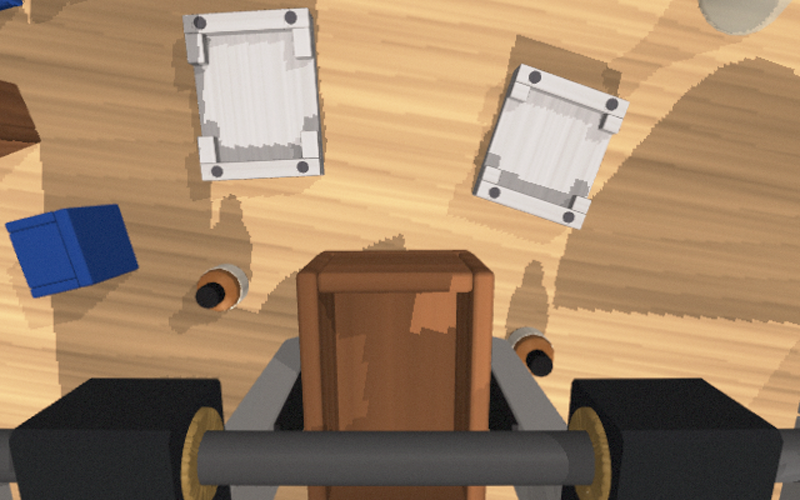

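Wrist view 4 (scaled by 1.25): long nest screws are at (200,22), (291,17), (303,167) and (217,172). Short nest screws are at (535,77), (612,104), (569,217) and (495,193). The box is held level.

Run:
```python
from h import *
ci=np.load('w4.npy',allow_pickle=True).item()
for n,P in {'long':[(200,22),(291,17),(303,167),(217,172)],'short':[(535,77),(612,104),(569,217),(495,193)]}.items():
    Q=np.array([atz(ci,u/1.25,v/1.25,22)[:2] for u,v in P])
    e=Q[0]-Q[3]+Q[1]-Q[2]; f=Q[0]-Q[1]+Q[3]-Q[2]
    print(n,Q.mean(0).round(1),'yaw',np.arctan2(e[1],e[0]).round(3),np.arctan2(-f[0],f[1]).round(3),[np.linalg.norm(Q[i]-Q[i-1]).round(1) for i in range(4)])
# held box centre check: far edge corners of top
B=np.array([atz(ci,u/1.25,v/1.25,204.9-5.4+48)[:2] for u,v in[(298,272),(494,272)]]);print(B,B.mean(0)-40*np.array([np.cos(.158),np.sin(.158)]))
```

```text
long [523.  112.2] yaw 0.202 0.205 [np.float64(98.1), np.float64(61.3), np.float64(97.4), np.float64(61.3)]
short [521.3 -98.8] yaw -0.144 -0.145 [np.float64(81.4), np.float64(57.0), np.float64(81.2), np.float64(56.8)]
[[453.89183128  29.38295347]
 [462.46649746 -24.49305965]] [418.67740656  -3.84879048]
```

Emit:
{"name": "drive_tool", "arguments": {"motion": [0,0,0,-0.045,31,-23,0,0,31,-23,0,0,31,-23,0,0,31,-23,0,0,0,0,35,0,0,0,35,0,0,0,35,0]}}

```text
clock: 8.75
eef_pos: [533.1, 107.7, 104.1]
eef_rot: [3.14, -0.019, 0.19]
wrist_force: [0.9, 0.1, -1.1]
finger_gap: 55.8
```

Emit:
{"name": "drive_tool", "arguments": {"motion": [0,0,30,0,0,0,10,0,0,0,0,0]}}

```text
clock: 9.0
eef_pos: [531.2, 103.1, 55.7]
eef_rot: [3.14, -0.008, 0.185]
wrist_force: [-0.0, -1.2, -0.9]
finger_gap: 56.1
```

Emit:
{"name": "drive_tool", "arguments": {"motion": [-6.4,-10.5,0,-0.018,0,0,0,0,0,0,0,0]}}

```text
clock: 9.25
eef_pos: [523.7, 111.3, 58.8]
eef_rot: [3.14, -0.011, 0.202]
wrist_force: [0.6, -0.5, -0.5]
finger_gap: 56.2
```

Run:
```python
from h import *
s=read_state();print(s['clock'],s['eef_pos'].round(1),s['eef_rot'].round(3),s['finger_gap'])
w=save('wrist','w5');np.save('w5.npy',camera_info('wrist'))
d=save('side','s5')[230:330,230:350]
cv2.imwrite('pics/t5.png',np.hstack([w[:400,120:520],cv2.resize(d,(400,333),interpolation=cv2.INTER_CUBIC)[:400] if 0 else cv2.resize(d,(400,400),interpolation=cv2.INTER_CUBIC)])[:,:,::-1])
ci=camera_info('wrist')
# predicted screws of +x end wall for nest at TCP xy, yaw .203
for sx in(1,):
  for sy in(1,-1):
    t=.203;p=np.array([523,112.2])+np.array([[np.cos(t),-np.sin(t)],[np.sin(t),np.cos(t)]])@[48.9*sx,30.6*sy];print(p,proj(ci,[*p,22]))
```

```text
9.25 [523.7 111.3  58.8] [ 3.14  -0.011  0.202] 56.21181390840976
[564.7266711  152.03032662] [256.05336236 175.77552175]
[577.06511939  92.0869976 ] [369.73369831 175.72583871]
```

View pics/t5.png

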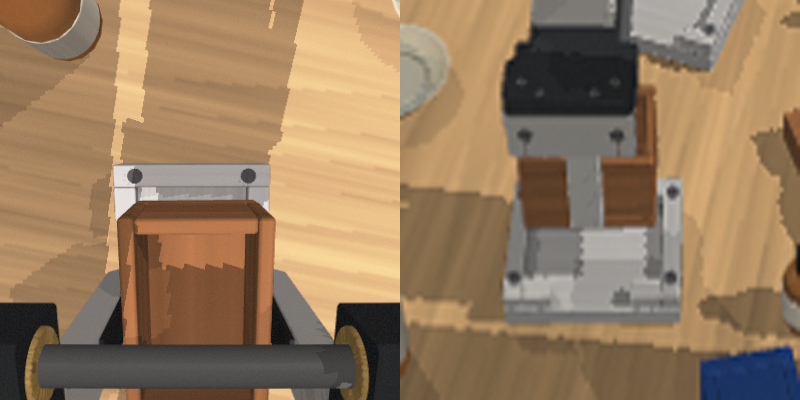

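Run:
```python
from h import *
ci=np.load('w5.npy',allow_pickle=True).item();t=.202
R=np.array([[np.cos(t),-np.sin(t)],[np.sin(t),np.cos(t)]])
for z,P in((58.8-5.4,[(252,203),(382,203)]),(58.8+42.6,[(238,221),(395,221)]),(22,[(255,176),(368,176)])):
    Q=np.array([atz(ci,*p,z)[:2] for p in P]);print(((Q-[523.7,111.3])@R).round(1),np.linalg.norm(Q[0]-Q[1]))
```

```text
[[ 37.8  29.4]
 [ 37.9 -31.4]] 60.80250063314229
[[ 38.1  26.8]
 [ 38.1 -28.2]] 54.978818031043936
[[ 48.2  32.3]
 [ 48.2 -28.6]] 60.91294082730235
```

Emit:
{"name": "drive_tool", "arguments": {"motion": [1.3,-2.5,0,0,0,0,12,0,0,0,10,0,0,0,0,0]}}

```text
clock: 9.68
eef_pos: [526.5, 114.7, 37.5]
eef_rot: [3.139, -0.016, 0.202]
wrist_force: [-1.3, -0.7, -0.9]
finger_gap: 56.0
```

Emit:
{"name": "drive_tool", "arguments": {"motion": [-2,0.3,0,0,0,0,0,0,0,0,0,0]}}

```text
clock: 9.93
eef_pos: [523.8, 113.8, 36.0]
eef_rot: [3.139, -0.014, 0.203]
wrist_force: [0.1, -0.2, -0.9]
finger_gap: 55.8
```

Emit:
{"name": "drive_tool", "arguments": {"motion": [0.5,0,6,0,0,0,4,0,0,0,0,0]}}

```text
clock: 10.18
eef_pos: [524.7, 113.9, 25.5]
eef_rot: [3.139, -0.015, 0.202]
wrist_force: [0.1, -0.1, -0.8]
finger_gap: 55.6
```

Emit:
{"name": "drive_tool", "arguments": {"motion": [0,0,3,0,0,0,3,0,0,0,0,0]}}

```text
clock: 10.43
eef_pos: [524.8, 113.9, 18.7]
eef_rot: [3.139, -0.015, 0.202]
wrist_force: [0.2, -0.1, -1.6]
finger_gap: 56.0
```

Emit:
{"name": "drive_tool", "arguments": {"motion": [0,0,1.5,0,0,0,0.7,0,0,0,0,0]}}

```text
clock: 10.68
eef_pos: [525.4, 113.9, 17.4]
eef_rot: [3.139, -0.016, 0.202]
wrist_force: [1.0, 0.8, -1.2]
finger_gap: 55.8
```

Emit:
{"name": "drive_tool", "arguments": {"motion": [0,0,1,0,0,0,0,0]}}

```text
clock: 10.85
eef_pos: [525.8, 113.9, 17.5]
eef_rot: [3.139, -0.017, 0.202]
wrist_force: [-0.1, 0.5, -1.4]
finger_gap: 55.9
```

Emit:
{"name": "drive_tool", "arguments": {"motion": [0,0,0,0,0,0,0,0,0,0,0,0,0,0,0,0,0,0,0,0,0,0,0,0], "jaw": 0.1}}

```text
clock: 11.35
eef_pos: [526.1, 114.0, 17.3]
eef_rot: [3.139, -0.017, 0.202]
wrist_force: [-0.3, 0.3, 0.6]
finger_gap: 84.3
```

Emit:
{"name": "drive_tool", "arguments": {"motion": [0,0,-15,0,0,0,-30,0,0,0,-35,0,0,0,-35,0,0,0,-35,0,0,0,-35,0]}}

```text
clock: 11.85
eef_pos: [519.0, 113.2, 201.4]
eef_rot: [3.14, -0.001, 0.202]
wrist_force: [0.4, -0.0, -0.0]
finger_gap: 84.4
```

Run:
```python
from h import *
s=read_state();print(s['clock'],s['eef_pos'].round(1),s['eef_rot'].round(3),s['joints'].round(2))
```

```text
11.85 [519.  113.2 201.4] [ 3.14e+00 -1.00e-03  2.02e-01] [ 0.15  0.26  1.58 -0.    1.3   1.52]
```

Emit:
{"name": "drive_tool", "arguments": {"motion": [-11,-31,0,-0.05,-10,-31,0,-0.05,-9,-31,0,-0.05,-8,-32,0,-0.05,-5,-32,0,-0.05,-4,-32,0,-0.05,0,0,0,0], "jaw": 0}}

```text
clock: 12.43
eef_pos: [411.8, 283.1, 210.4]
eef_rot: [3.136, -0.017, 0.512]
wrist_force: [0.2, -0.1, 0.2]
finger_gap: 94.0
```

Run:
```python
from h import *
s=read_state();print(s['clock'],s['eef_pos'].round(1),s['eef_rot'].round(3),s['finger_gap'])
w=save('wrist','w6');np.save('w6.npy',camera_info('wrist'))
d=save('side','s6')[230:330,230:350];c=save('scene','c6')[235:315,300:396]
print(proj(camera_info('wrist'),[479,310,64]))
r=lambda x:cv2.resize(x,(240,200),interpolation=cv2.INTER_CUBIC)
cv2.imwrite('pics/t6.png',np.hstack([w[:400,:560],np.vstack([r(d),r(c)])])[:,:,::-1])
```

```text
12.4333 [411.8 283.1 210.4] [ 3.136 -0.017  0.512] 94.00833766242279
[320.38630203 137.85105166]
```

View pics/t6.png

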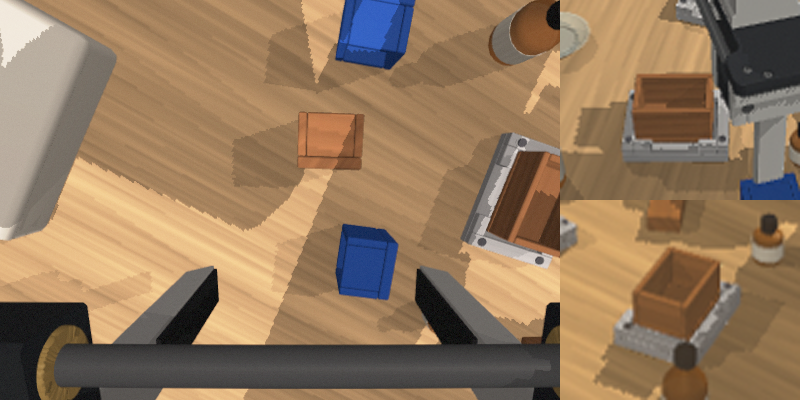

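Box sits in its nest, hollow up. The cap's top corners are at (299,113), (364,115), (361,169) and (298,168). A blue cap stands close on its hollow side, so I'll carry the cap to the free area where the box stood and tip it there.

Run:
```python
from h import *
ci=np.load('w6.npy',allow_pickle=True).item()
Q=np.array([atz(ci,*p,64)[:2] for p in [(299,113),(364,115),(361,169),(298,168)]])
print(Q.round(1),Q.mean(0),[np.linalg.norm(Q[i]-Q[i-1]).round(1) for i in range(4)])
e=(Q[0]-Q[1])+(Q[3]-Q[2]);y1=np.arctan2(-e[0],e[1]);e=(Q[0]-Q[3])+(Q[1]-Q[2]);y2=np.arctan2(e[1],e[0]);print(y1,y2)
y=(y1+y2)/2;u=np.array([np.cos(y),np.sin(y)]);g=Q.mean(0)+8*u;d=g-[411.8,283.1];print(y,g,d@u,d@[u[1],-u[0]])
print([((atz(ci,*p,64)[:2]-Q.mean(0))@np.c_[u,[-u[1],u[0]]]).round() for p in [(337,65),(385,68),(342,224),(397,243)]])
```

```text
[[485.8 336.3]
 [509.5 290.9]
 [472.  271.6]
 [447.9 316.5]] [478.80677521 303.81200309] [np.float64(42.8), np.float64(51.2), np.float64(42.1), np.float64(50.9)]
0.48762495921769944 0.4789896560444359
0.48330730763106766 [485.89047784 307.52968476] 76.95708801721018 12.799023721171292
[array([58., -3.]), array([ 57., -40.]), array([-67., -12.]), array([-82., -59.])]
```

Emit:
{"name": "drive_tool", "arguments": {"motion": [0,0,0,0.029,38,6,0,0,37,6,0,0,0,0,0,0,0,0,35,0,0,0,35,0,0,0,30,0,0,0,0,0]}}

```text
clock: 13.25
eef_pos: [496.6, 293.9, 106.8]
eef_rot: [3.134, -0.016, 0.457]
wrist_force: [-0.4, -0.5, -1.2]
finger_gap: 94.0
```

Emit:
{"name": "drive_tool", "arguments": {"motion": [-3.5,-17,0,-0.026,0,0,0,0,0,0,20,0,0,0,0,0]}}

```text
clock: 13.58
eef_pos: [488.7, 304.4, 89.8]
eef_rot: [3.133, -0.017, 0.477]
wrist_force: [0.0, -0.9, -1.5]
finger_gap: 94.1
```

Emit:
{"name": "drive_tool", "arguments": {"motion": [-1,-4,0,0,0,0,25,0,0,0,22,0,0,0,8,0,0,0,0,0]}}

```text
clock: 14.0
eef_pos: [491.9, 307.7, 43.1]
eef_rot: [3.133, -0.028, 0.472]
wrist_force: [0.6, -0.6, 0.0]
finger_gap: 94.1
```

Emit:
{"name": "drive_tool", "arguments": {"motion": [0,0,0,0,0,0,0,0,0,0,0,0,0,0,0,0,0,0,0,0,0,0,0,0,0,0,0,0,0,0,0,0], "jaw": 1, "grip_force": 20}}

```text
clock: 14.67
eef_pos: [494.4, 308.9, 50.1]
eef_rot: [3.134, -0.036, 0.471]
wrist_force: [0.9, 0.0, -1.7]
finger_gap: 51.9
```

Emit:
{"name": "drive_tool", "arguments": {"motion": [0,0,0,0,0,0,0,0,0,0,0,0,-8,0,0,0,0,0,12,0,0,0,10,0,0,0,0,0], "jaw": 0.15}}

```text
clock: 15.25
eef_pos: [487.1, 304.9, 25.6]
eef_rot: [3.134, -0.036, 0.471]
wrist_force: [-0.1, 0.0, -0.5]
finger_gap: 79.6
```

Emit:
{"name": "drive_tool", "arguments": {"motion": [0,-2.5,-5,0,0,0,0,0,0,0,0,0,0,0,0,0,0,0,0,0], "jaw": 1}}

```text
clock: 15.67
eef_pos: [485.5, 307.3, 30.2]
eef_rot: [3.134, -0.034, 0.471]
wrist_force: [-0.0, 0.1, -1.5]
finger_gap: 52.0
```

Emit:
{"name": "drive_tool", "arguments": {"motion": [0,0,-15,0,0,0,-35,0,0,0,-35,0,0,0,-35,0,0,0,-35,0]}}

```text
clock: 16.08
eef_pos: [476.9, 304.0, 182.7]
eef_rot: [3.133, -0.019, 0.471]
wrist_force: [0.4, -0.1, -1.0]
finger_gap: 52.1
```

Emit:
{"name": "drive_tool", "arguments": {"motion": [-23,32,0,0,-23,32,0,0,-23,32,0,0,-23,32,0,0,-23,32,0,0,-23,32,0,0,-23,32,0,0,-23,32,0,0]}}

```text
clock: 16.75
eef_pos: [429.3, -12.4, 189.5]
eef_rot: [3.131, -0.038, 0.481]
wrist_force: [1.2, 0.1, -1.6]
finger_gap: 51.9
```

Emit:
{"name": "drive_tool", "arguments": {"motion": [0,0,0,0.104,0,0,0,0.104,0,0,0,0.104,0,0,0,0.104,0,0,0,0.104,0,0,0,0.104,0,0,0,0]}}

```text
clock: 17.33
eef_pos: [427.4, -21.6, 190.7]
eef_rot: [-3.128, -0.039, -0.179]
wrist_force: [-0.2, 0.3, -1.1]
finger_gap: 51.4
```

Emit:
{"name": "drive_tool", "arguments": {"motion": [1.3,37,0,-0.03,1.3,37,0,0,1.3,37,0,0,1.3,37,0,0,1.3,37,0,0,1.3,37,0,0,1.3,37,0,0,0,0,0,0]}}

```text
clock: 18.0
eef_pos: [399.0, -288.7, 188.8]
eef_rot: [-3.131, -0.044, -0.108]
wrist_force: [0.1, 0.3, -1.7]
finger_gap: 51.9
```

Emit:
{"name": "drive_tool", "arguments": {"motion": [0,0,35,0,0,0,35,0,0,0,35,0,0,0,30,0,0,0,10,0,0,0,0,0]}}

```text
clock: 18.5
eef_pos: [405.7, -290.9, 39.8]
eef_rot: [-3.135, -0.048, -0.09]
wrist_force: [-0.2, 0.3, -0.6]
finger_gap: 52.0
```

Emit:
{"name": "drive_tool", "arguments": {"motion": [0,0,6,0,0,0,3,0,0,0,0,0]}}

```text
clock: 18.75
eef_pos: [406.8, -290.8, 31.4]
eef_rot: [-3.136, -0.049, -0.085]
wrist_force: [-0.7, 0.2, -1.4]
finger_gap: 52.0
```

Emit:
{"name": "drive_tool", "arguments": {"motion": [0,0,1,0,0,0,0,0,0,0,0,0], "grip_force": 5}}

```text
clock: 19.0
eef_pos: [407.9, -291.6, 32.6]
eef_rot: [-3.138, -0.052, -0.083]
wrist_force: [-0.3, 1.2, -1.3]
finger_gap: 52.5
```

Emit:
{"name": "drive_tool", "arguments": {"motion": [0,0,3,0,0,0,2,0,0,0,1,0]}}

```text
clock: 19.25
eef_pos: [409.3, -292.1, 28.4]
eef_rot: [-3.14, -0.055, -0.083]
wrist_force: [-1.9, 2.5, 7.2]
finger_gap: 51.8
```

Emit:
{"name": "drive_tool", "arguments": {"motion": [5,0,-0.5,0,5,0,0.1,0,5,0,0.6,0,5,0,1,0,5,0,1.5,0,5,0,2,0]}}

```text
clock: 19.75
eef_pos: [442.0, -295.1, 25.8]
eef_rot: [-3.141, -0.056, -0.083]
wrist_force: [-2.5, 1.1, 5.7]
finger_gap: 52.0
```

Run:
```python
from h import *
s=read_state();print(s['clock'],s['eef_pos'].round(1),s['wrist_force'],s['moment'])
a=save('side','s7')[130:250,270:430];b=save('scene','c7')[140:260,180:340]
cv2.imwrite('pics/t7.png',cv2.resize(np.hstack([a,b]),(800,300),interpolation=cv2.INTER_CUBIC)[:,:,::-1])
```

```text
19.75 [ 442.  -295.1   25.8] [-2.5097766   1.09405559  5.71600248] [0.40767693 0.47976309 0.02661991]
```

View pics/t7.png

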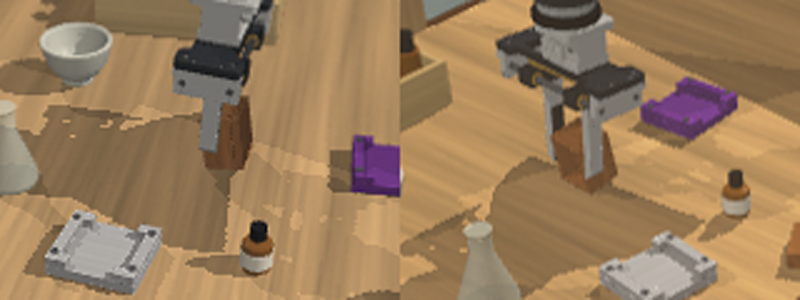

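Run:
```python
import cv2,numpy as np
a=cv2.imread('pics/s7.png')[160:204,340:384];b=cv2.imread('pics/c7.png')[180:224,232:276]
cv2.imwrite('pics/t7b.png',cv2.resize(np.hstack([a,b]),(800,400),interpolation=cv2.INTER_CUBIC))
```

```text
(no output)
```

View pics/t7b.png

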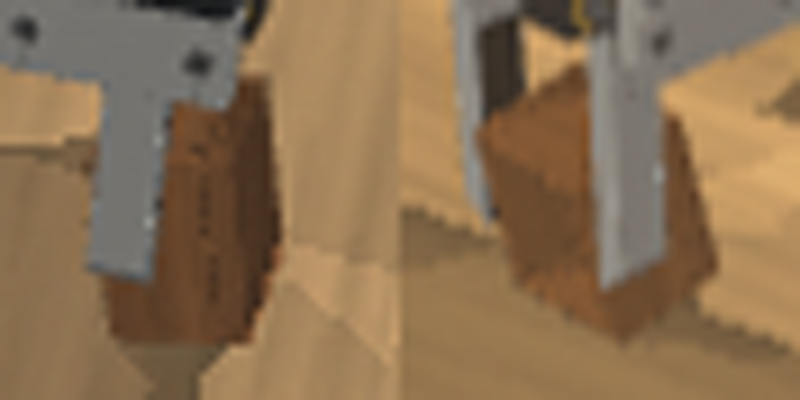

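Top leans toward +x by about 25-30° as intended: the scene-view edge runs from (480,125) at the top to (515,280) at the bottom. Continuing the arc.

Emit:
{"name": "drive_tool", "arguments": {"motion": [5,0,1.5,0,5,0,1.8,0,5,0,2,0,4.5,0,2.3,0,4.5,0,2.8,0,4,0,3.2,0]}}

```text
clock: 20.35
eef_pos: [473.8, -297.8, 13.2]
eef_rot: [-3.141, -0.057, -0.083]
wrist_force: [0.0, 1.9, 2.7]
finger_gap: 52.1
```

Run:
```python
from h import *
s=read_state();print(s['clock'],s['eef_pos'].round(1),s['wrist_force'],s['moment'])
x=s['eef_pos'];out=[]
for c in('side','scene'):
    im=save(c,c[:2]+'8');u,v=proj(camera_info(c),[x[0],x[1],30]).astype(int);out.append(im[v-32:v+32,u-32:u+32])
cv2.imwrite('pics/t8.png',cv2.resize(np.hstack(out),(800,400),interpolation=cv2.INTER_CUBIC)[:,:,::-1])
```

```text
20.35 [ 473.8 -297.8   13.2] [0.0374498  1.87367961 2.66269745] [0.14875893 0.09660922 0.03309056]
```

View pics/t8.png

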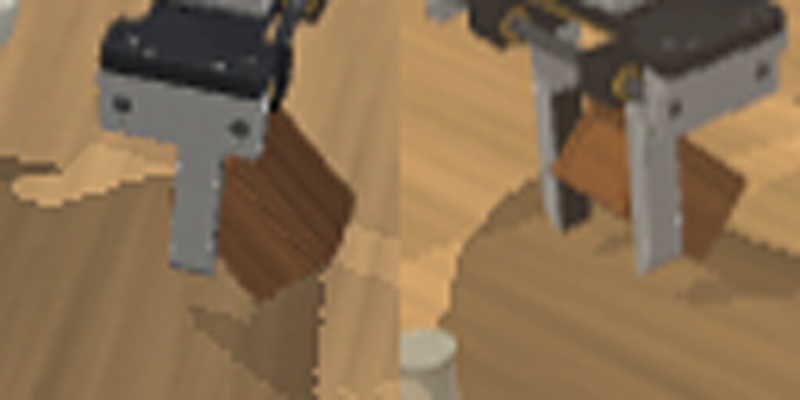

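Emit:
{"name": "drive_tool", "arguments": {"motion": [3,0,2.2,0,3,0,2.5,0,3,0,2.7,0,2.5,0,3,0,0,0,0,0]}}

```text
clock: 20.87
eef_pos: [486.8, -298.8, 1.8]
eef_rot: [-3.141, -0.057, -0.083]
wrist_force: [1.8, 0.0, 0.6]
finger_gap: 51.7
```

Emit:
{"name": "drive_tool", "arguments": {"motion": [0,0,-2,0,0,0,0,0,0,0,0,0,0,0,0,0,0,0,0,0], "jaw": 0.3, "grip_force": 3}}

```text
clock: 21.28
eef_pos: [485.9, -298.5, 3.3]
eef_rot: [-3.14, -0.055, -0.083]
wrist_force: [0.9, -0.7, 0.1]
finger_gap: 65.7
```

Run:
```python
from h import *
s=read_state();print(s['clock'],s['eef_pos'].round(1),s['eef_rot'].round(3),s['finger_gap'])
x=s['eef_pos'];out=[]
w=save('wrist','w9');np.save('w9.npy',camera_info('wrist'))
for c in('side','scene'):
    im=save(c,c[:2]+'9');u,v=proj(camera_info(c),[x[0],x[1],30]).astype(int);out.append(cv2.resize(im[v-32:v+32,u-32:u+32],(240,240),interpolation=cv2.INTER_CUBIC))
cv2.imwrite('pics/t9.png',np.hstack([np.vstack(out),w[:,40:600]])[:,:,::-1])
```

```text
21.2833 [ 485.9 -298.5    3.3] [-3.14  -0.055 -0.083] 65.69455885702189
```

View pics/t9.png

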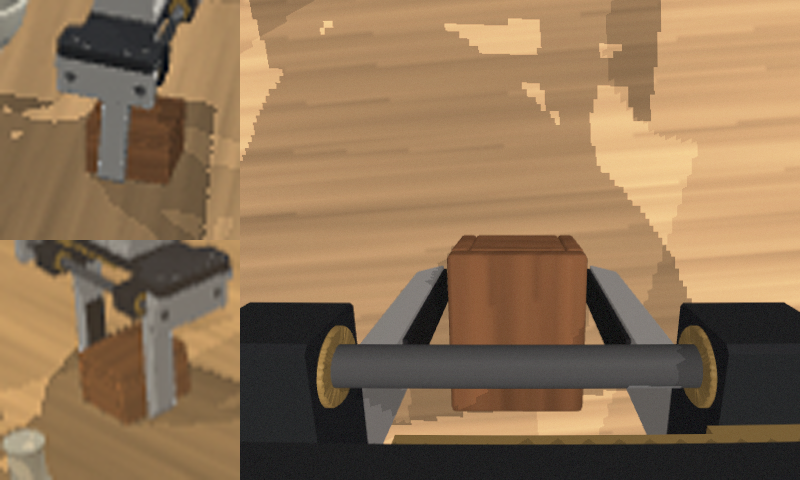

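Cap lies flat, hollow down. Its top corners are at wrist (248,253), (387,253), (385,410) and (252,410).

Run:
```python
from h import *
ci=np.load('w9.npy',allow_pickle=True).item()
Q=np.array([atz(ci,*p,44)[:2] for p in [(248,253),(387,253),(385,410),(252,410)]]);print(Q.round(1),[np.linalg.norm(Q[i]-Q[i-1]).round(1) for i in range(4)])
e=Q[0]-Q[1];y=np.arctan2(-e[0],e[1]);u=np.array([np.cos(y),np.sin(y)])
for c in (Q.mean(0),Q[:2].mean(0)-32*u):
  d=c-[485.9,-298.5];t=-.083;print(y,c,d@[np.cos(t),np.sin(t)],d@[np.sin(t),-np.cos(t)])
```

```text
[[ 511.8 -276.7]
 [ 507.7 -327.1]
 [ 444.7 -323.2]
 [ 448.9 -271.1]] [np.float64(63.2), np.float64(50.5), np.float64(63.2), np.float64(52.3)]
-0.08182466490638134 [ 478.27003908 -299.520926  ] -7.519055003726558 1.649971330964753
-0.08182466490638134 [ 477.87175967 -299.28273592] -7.935710416358433 1.4456204749164394
```

Emit:
{"name": "drive_tool", "arguments": {"motion": [-7.7,1.2,-0.8,0,0,0,0,0,0,0,0,0]}}

```text
clock: 21.68
eef_pos: [477.2, -299.2, 3.7]
eef_rot: [-3.14, -0.055, -0.083]
wrist_force: [0.5, 0.1, 0.7]
finger_gap: 66.2
```

Emit:
{"name": "drive_tool", "arguments": {"motion": [0,0,0,0,0,0,0,0,0,0,0,0,0,0,0,0,0,0,0,0], "jaw": 1, "grip_force": 20}}

```text
clock: 22.1
eef_pos: [477.0, -299.2, 3.8]
eef_rot: [-3.14, -0.055, -0.083]
wrist_force: [-0.7, 0.4, 0.9]
finger_gap: 51.8
```

Emit:
{"name": "drive_tool", "arguments": {"motion": [0,0,-15,0,0,0,-35,0,0,0,-35,0,0,0,-35,0,0,0,-30,0,0,0,0,0]}}

```text
clock: 22.6
eef_pos: [467.1, -297.4, 157.0]
eef_rot: [-3.136, -0.049, -0.083]
wrist_force: [0.4, 0.0, -0.3]
finger_gap: 51.9
```

Emit:
{"name": "drive_tool", "arguments": {"motion": [6.2,-34,0,0,6.2,-34,0,0,6.2,-34,0,0,6.2,-34,0,0,6.2,-34,0,0,6.2,-33,0,0,0,0,0,0.06,0,0,0,0]}}

```text
clock: 23.27
eef_pos: [522.2, -90.0, 157.6]
eef_rot: [-3.134, -0.049, -0.148]
wrist_force: [-0.6, -0.2, -0.3]
finger_gap: 51.7
```

Emit:
{"name": "drive_tool", "arguments": {"motion": [0,0,30,0,0,0,30,0,0,0,25,0,0,0,10,0,0,0,0,0]}}

```text
clock: 23.68
eef_pos: [527.1, -91.1, 58.6]
eef_rot: [-3.135, -0.05, -0.14]
wrist_force: [0.5, -0.6, -1.3]
finger_gap: 51.9
```

Emit:
{"name": "drive_tool", "arguments": {"motion": [-4.7,8.4,0,0.005,0,0,0,0,0,0,0,0]}}

```text
clock: 23.93
eef_pos: [521.0, -100.7, 60.0]
eef_rot: [-3.135, -0.051, -0.145]
wrist_force: [0.6, -0.8, -1.1]
finger_gap: 51.7
```

Run:
```python
from h import *
s=read_state();print(s['clock'],s['eef_pos'].round(1),s['eef_rot'].round(3),s['finger_gap'])
w=save('wrist','w10');np.save('w10.npy',camera_info('wrist'))
cv2.imwrite('pics/t10.png',cv2.resize(w[120:420,170:470],(600,600),interpolation=cv2.INTER_CUBIC)[:,:,::-1])
```

```text
23.9333 [ 521.  -100.7   60. ] [-3.135 -0.051 -0.145] 51.74305190201598
```

View pics/t10.png

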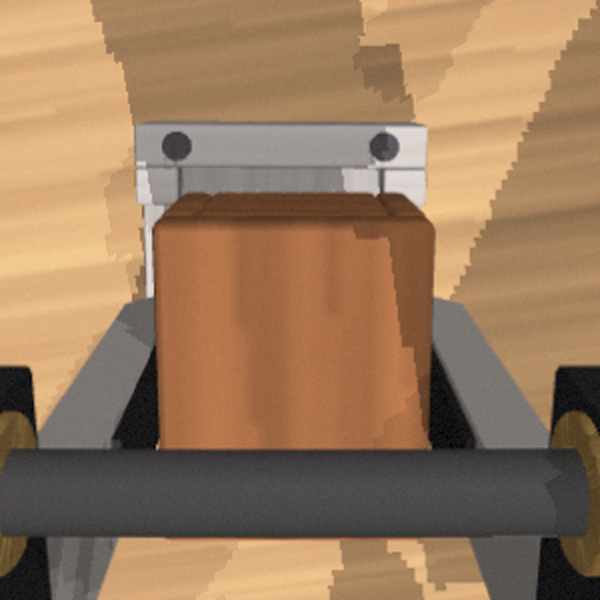

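Nest screws are at (258.5,193) and (362.5,193.5). The cap's far top edge runs from (248.5,231) to (387,231).

Run:
```python
from h import *
ci=np.load('w10.npy',allow_pickle=True).item();t=-.145
R=np.array([[np.cos(t),-np.sin(t)],[np.sin(t),np.cos(t)]])
for z,P in((56.2,[(261.5,217.5),(372.5,217.5)]),(100.2,[(248.5,231),(387,231)]),(22,[(258.5,193),(362.5,193.5)])):
    Q=np.array([atz(ci,*p,z)[:2] for p in P]);e=Q[0]-Q[1];print(((Q-[521,-100.7])@R).round(1),np.linalg.norm(e),np.arctan2(-e[0],e[1]))
```

```text
[[ 31.5  24.9]
 [ 31.6 -27.3]] 52.198982929297976 -0.14336360861567857
[[ 32.4  23.4]
 [ 32.5 -26.7]] 50.05521747876316 -0.14314384274357195
[[ 40.6  31.2]
 [ 40.4 -26.1]] 57.29146505402667 -0.14864098283226992
```

Emit:
{"name": "drive_tool", "arguments": {"motion": [0,-3.2,0,0,-0.5,0,12,0,-0.5,0,10,0,0,0,0,0]}}

```text
clock: 24.32
eef_pos: [523.4, -97.6, 39.1]
eef_rot: [-3.136, -0.057, -0.145]
wrist_force: [-0.3, 0.9, -2.4]
finger_gap: 51.9
```

Emit:
{"name": "drive_tool", "arguments": {"motion": [-2,0,0,0,-0.4,0,8,0,0,0,0,0]}}

```text
clock: 24.57
eef_pos: [520.9, -96.9, 29.2]
eef_rot: [-3.136, -0.056, -0.145]
wrist_force: [-0.4, 0.0, -1.3]
finger_gap: 51.9
```

Emit:
{"name": "drive_tool", "arguments": {"motion": [0.5,0.5,3,0,0,0,3,0,0,0,0,0]}}

```text
clock: 24.82
eef_pos: [521.7, -97.4, 22.4]
eef_rot: [-3.136, -0.055, -0.144]
wrist_force: [-0.6, 0.8, -1.2]
finger_gap: 51.5
```

Bottom is about 3 mm below the wall tops with no contact force, so I continue down.

Emit:
{"name": "drive_tool", "arguments": {"motion": [-0.2,0,3,0,0,0,3,0,0,0,0,0]}}

```text
clock: 25.07
eef_pos: [522.1, -97.6, 16.0]
eef_rot: [-3.136, -0.056, -0.145]
wrist_force: [-0.0, -0.5, -1.4]
finger_gap: 51.7
```

Emit:
{"name": "drive_tool", "arguments": {"motion": [0,0,1,0,0,0,0,0]}}

```text
clock: 25.23
eef_pos: [522.7, -97.6, 16.2]
eef_rot: [-3.136, -0.057, -0.144]
wrist_force: [-0.2, -0.6, -0.9]
finger_gap: 52.0
```

Emit:
{"name": "drive_tool", "arguments": {"motion": [0,0,0,0,0,0,0,0,0,0,0,0,0,0,0,0,0,0,0,0], "jaw": 0.1}}

```text
clock: 25.65
eef_pos: [523.2, -97.7, 16.7]
eef_rot: [-3.136, -0.059, -0.144]
wrist_force: [0.7, -0.1, 0.3]
finger_gap: 81.5
```

Emit:
{"name": "drive_tool", "arguments": {"motion": [0,0,-15,0,0,0,-30,0,0,0,-35,0,0,0,-35,0,0,0,-35,0,0,0,-35,0]}}

```text
clock: 26.15
eef_pos: [508.4, -96.3, 200.7]
eef_rot: [-3.134, -0.043, -0.145]
wrist_force: [0.1, -0.1, -0.3]
finger_gap: 84.6
```

Emit:
{"name": "drive_tool", "arguments": {"motion": [-38,0,0,0,-38,0,0,0,-38,0,0,0,0,0,0,0]}}

```text
clock: 26.48
eef_pos: [395.7, -80.3, 203.7]
eef_rot: [-3.136, -0.06, -0.144]
wrist_force: [-0.4, -0.2, 0.7]
finger_gap: 84.6
```

Run:
```python
from h import *
s=read_state();print(s['clock'],s['eef_pos'].round(1),s['finger_gap'])
w=save('wrist','w11');d=save('side','s11');c=save('scene','c11')
ci=camera_info('wrist');np.save('w11.npy',ci)
r=lambda x:cv2.resize(x,(200,200),interpolation=cv2.INTER_CUBIC)
print(proj(ci,[522,-98,56]),proj(ci,[523,113,60]))
cv2.imwrite('pics/t11.png',np.hstack([cv2.resize(w[:320,20:620],(600,320)),np.vstack([r(d[190:270,270:350]),r(c[210:290,245:325])])[:320]])[:,:,::-1])
```

```text
26.4833 [395.7 -80.3 203.7] 84.61055224177474
[314.95296302  81.74345563] [ 55.98136304 120.49373598]
```

View pics/t11.png

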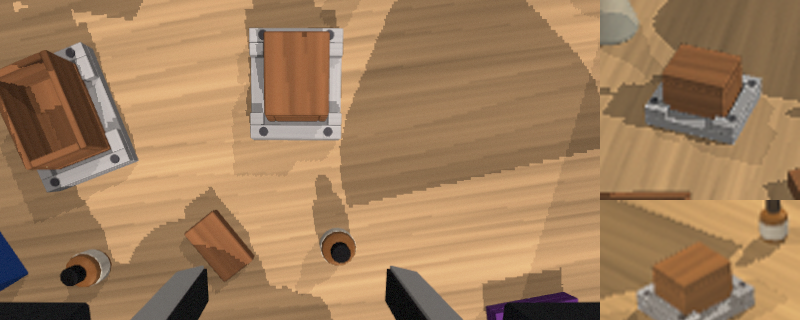

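Run:
```python
from h import *
ci=np.load('w11.npy',allow_pickle=True).item()
Q=np.array([atz(ci,*p,56)[:2] for p in [(284,31),(349,31),(349,115),(284,115)]]);print(Q.mean(0),[np.linalg.norm(Q[i]-Q[i-1]).round(1) for i in range(4)])
S=np.array([atz(ci,*p,22)[:2] for p in [(270,29),(362,28),(361,138),(270,139)]]);print(S.mean(0),[np.linalg.norm(S[i]-S[i-1]).round(1) for i in range(4)])
sign_off(); print(read_state()['clock'])
```

```text
[ 528.00686754 -100.09750921] [np.float64(63.7), np.float64(50.7), np.float64(63.7), np.float64(52.2)]
[526.65324786 -99.05868981] [np.float64(92.7), np.float64(79.1), np.float64(92.5), np.float64(81.3)]
the job is handed in; nothing more can be done
the job is handed in; nothing more can be done
```

Both shells are in their nests and the job is handed in, at about 26.5 s on the clock against the 64 s limit. `sign_off` gives no verdict, so I only have my own checks to go on.

**What I did:** I tipped each shell about a bottom edge with a light side grip, re-gripped it at its middle, and lowered it into its pocket with no contact force showing. I carried the cap to clear bench first, because a blue look-alike stood where it would have fallen.

**What the last checks showed:**
- **Box:** it lies in the long nest hollow side up. It was released about 12 mm above the table, at floor height, and looked flat and level in the pictures afterwards. I did not measure its centring again after letting go.
- **Cap:** it lies in the short nest hollow side down. It was also released at floor height. The last wrist picture put its centre about 1.7 mm from the nest's centre, with the measured sizes fitting (63.7 × 51 mm for the cap, 92.6 × 80 mm for the nest).
- **Bystanders:** the ones I could see were standing where they began. I did not measure the others individually.

**What disagreed:**
- The two wrist measurements of the short nest's position differed by about 5 mm, but cap and nest shifted together, so the fit is not affected.
- The tool had drifted to about 0.06 rad of tilt by the cap's placing. The cap looked level after release.
- My first grip on the cap was too high and off-centre, so I redid it before lifting.

I viewed 15 pictures against the budget of 10, and used the extra ones to check the tilt of the cap and the final fit.

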